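# Fit the camera head to the rover's pan mount

## Robot

A 6-joint arm with a two-finger parallel gripper is mounted at the origin on the work surface. World frame = base frame: x ahead of the robot, y to its left, z up, the work surface at z = 0. Lengths are in m, angles in rad, forces in N, time in s.
With the tool pointing down it reaches from about 0.25 to 0.775 m from the base axis. Payload 4 kg.
Tool frame: the origin (TCP) lies at the very end of the fingers, on their centre line; the grasp point (between the pads) lies hold_point_z behind it (hold_point_z is the distance from the TCP to the grasp point, in m); z points along the fingers, y is the direction in which the jaws open and shut (so a half turn about z gives the same grasp; the last joint's range is limited). The gripper opens to 94 mm and grips with 3 to 60 N. Pads are 16 mm wide; open, the fingers measure 119 mm over their backs; the gripper's body (75 mm by 177 mm) begins 78 mm behind the grasp point.
Start: joints at [1.161, 0.087, 1.371, -0, 1.684, -0.103], TCP at [0.166, 0.524, 0.184] pointing down, gripper open.
Joint ranges: [-3.1, 3.1], [-0.76, 2.03], [0.27, 2.55], [-1.08, 4.22], [0.17, 2.65], [-2.57, 2.57]. Speed limits (rad/s): [2.79, 2.79, 3.14, 3.14, 3.14, 3.14].

## Interface

Orientations are given as [roll, pitch, yaw] about the fixed x, y, z axes, in that order (R = Rz(yaw) Ry(pitch) Rx(roll)).
In Python, from bench import * gives the robot as it stands.
- The arm moves only by the tool step_arm, never from a script. Its argument "increments" is text: rows parted by semicolons, each of 6 numbers parted by spaces: the shift along the tool's x, y, z in cm, then the turn, a rotation vector about the tool's x, y, z in rad. A call has 1 to 5 rows; each row shifts and turns the commanded pose from where the row before left it, along the tool's axes as they then stand; what a row does not reach is not made up. A row lasts 1/10 s, in which the tool goes at most 50 mm and 8.59 degrees, less where a joint would pass 70% of its speed; a pose out of reach is approached as far as the arm can. A call is refused whole if a number of a shift passes 5 or a number of a turn 0.15, either way. A call with a gripper value outside its range is refused whole. "claw" is the gripper's target within -1 to 1 (shut at 1, half-way at 0, fully open at -1), set as the call begins (left out, the last holds). The fingers move at their own pace and stop on an object; the grip force is fixed at half the most. Time passes only in rows, so rows that do not move let the fingers close. It gives the time, the measured TCP pose, the force and the opening at its end, in the units of the state.
- get_obs(): the state, without advancing time (a new reading comes with each control period).
- snapshot(name): name is "side" or "top"; returns the picture (420x560x3 uint8, red, green, blue); there is no depth.
- calibration(name): a dict with "camera_matrix" (3x3 intrinsics, pixels), "eye" and "orientation" of the camera in the world. Camera axes: x right, y up, looking along -z (the intrinsics and any distortion apply to the point x, -y, -z); pixel columns grow to the right and rows downward; lengths in m; the calibration is good to about 2 mm. A picture is of the moment at which its call begins. calibration takes no time and is no camera call.
- close_job(): hands the job in, once; it reports no verdict.
The state is a dict: "time": time; "joint_positions": joint angles; "qvel": joint speeds; "joint_torque": joint torques, N m; "tool_pos": TCP position; "ee_rot": TCP orientation; "wrist_force": force on the tool from outside, world axes, zero at the start; "wrist_torque": the same for the moment, N m; "width": finger opening in m.
Only numpy, scipy, OpenCV 4.12 (cv2) and the standard library are available. Lean on these libraries where they do the work, as an engineer would, in place of code of your own. Each camera call takes 0.05 s, during which the arm holds its last target. There are 200 camera calls.

## Task

Take the camera head out of its storage dock and fit it on the rover's pan ring: set it on the ring and turn it under light pressure, without forcing it, until its lugs drop into the slots and its flange sits fully home. Then turn the fitted head until the camera looks straight ahead over the front of the rover, and let go. Keep the head upright throughout and leave the other things on the bench where they are.

Things in the scene. Friction and masses are not known exactly. Their poses are not given: they have to be found in the camera images.
- head: Camera head, loose, 0.26-0.41 kg, standing upright in the dock: from the top a grey stereo camera bar, a flat neck 16 mm deep x 30 wide x 38 high, a black round flange 72 mm across and 8 thick, and under the flange a metal pilot with three lugs. Origin on its axis in the flange's underside; x points out of the lenses (its front), z up. Top 76 mm above the origin, pilot end 18 mm below.
- bar (a point): Centre of the camera bar, 61 mm above the head's origin. The bar is 28 mm deep (head's x), 124 mm wide (y), 30 mm high; hold it from above across its 28 mm at mid-width.
- front (a point): Middle of the bar's lens side: 14 mm ahead (head's +x) of the head's axis, 61 mm above its origin.
- pilot (a point): Lower end of the head's pilot, 18 mm below its origin. The pilot is round, 34 mm in diameter, its last 8 mm tapering to 25 mm. Three lugs stand out of it just under the flange, 7 mm high, reaching 29 mm from the axis: one 16 mm wide pointing to the head's front, two 9 mm wide at 120 degrees to either side of it.
- dock: Storage dock, a fixed grey block 100 x 100 x 24 mm with a plain round hole 61 mm across right through it; the head's flange rests on its top face and the pilot hangs in the hole: lift the head straight up by more than 18 mm first. Origin at the centre of its underside, z up.
- rover: Four-wheeled teaching rover, blue perforated metal, about 250 mm long, 195 mm wide over its 80 mm wheels, fixed on a black bench stand. Origin on the bench under its middle; x points to its front (bumper plate; the flat controller board lies on the rear of the deck), y to its left, z up. The deck is 108 mm above the bench.
- seat (a point): Pan axis at the upper face of the pan ring, 22 mm ahead of the rover's middle, 134 mm above the bench; axes as the rover's. The ring is aluminium, 72 mm across, bore 36 mm and 26 deep, with three slots 9 mm deep across its upper face: one 20 mm wide, two 13 mm wide at 120 degrees to either side. Home, the head's origin is at this point; until the lugs drop in it stands 7 mm above it.
- pan_axis (a point): Foot of the pan ring, on the deck, 26 mm below the seat; axes as the rover's, they do not turn with the ring. The ring turns against an even friction of 0.32 N m to stops 57 degrees left and right. It was left with its wide slot up to 40 degrees left or right of the rover's front, at an angle not reported. The head fits one way, wide lug in wide slot, and then turns the ring along.
- battery: Bystander: block battery 17.5 x 26.5 x 48.5 mm standing on end. Origin at the centre of its underside.
- screwdriver: Bystander: screwdriver 180 mm long lying on the bench. Origin at the middle, on the bench.
- spare_wheel: Bystander: spare rover wheel, 80 mm in diameter, 32 mm thick, lying flat. Origin at the centre of its underside.
- bin: Bystander: pale blue open plastic bin 220 x 140 x 85 mm with some bars in it. Origin at the centre of its underside.

How it is judged:
On the way:
1. the head has dropped home in the pan ring (z of head in the frame of seat below 0.003 m and distance between head and seat below 0.005 m and angle between head's own z axis and vertical below 0.06 rad), for 0.2 s.
At the end, for the whole second after the job is handed in: The head sits home in the pan ring (origin within 5 mm of the seat point and less than 3 mm above it, within 3.4 degrees of upright), looks over the rover's front to within 8.6 degrees of straight ahead, released and at rest (all of step 1 and angle between the x axis of head and the x axis of rover, either way round below 0.15 rad and x of front in the frame of seat above 0.005 m and linear speed of head below 0.02 m/s); the robot touches nothing.
It fails at once if the head is forced or slammed onto the pan ring (more than 60 N) (contact force between head and rover above 60 N).
It fails at once if the head is tipped more than 40 degrees (angle between head's own z axis and vertical above 0.7 rad).
It fails at once if a bystander (battery, screwdriver, spare wheel or bin) is moved more than 30 mm (distance of any of battery, screwdriver, spare_wheel, bin from where it was at the start of the episode above 0.03 m).
It also fails if it takes over 51 s, if anything falls off the work surface, if the arm or the gripper's body presses on something with over 40 N, if the wrist force passes 120 N, or if a joint passes its speed limit or range.

## Working session

There is one attempt and no reset: what is moved stays moved. The work goes in short steps, Python scripts to look and compute and a tool call to move; the robot and the scene stay as the last step left them, time stands still between calls to the robot, and variables do not carry over. Pictures are saved under pics/ and viewed, about 8 in all and at most 12, crops included, and the job is handed in when it is done.

Besides the shell and the picture viewer there is one more tool, called after "Request:" as name(argument=value, ...), one argument or row to a line, values as JSON. step_arm: Moves the arm, as the interface text tells. Its arguments: {"type":"object","properties":{"increments":{"type":"string"},"claw":{"type":"number"}},"required":["increments"]}

```bash
mkdir -p pics; python3 - <<'E'
from bench import *
import cv2
o=get_obs(); print({k:o[k] for k in ("time","tool_pos","ee_rot","width","wrist_force")})
for n in("side","top"):
    print(n,calibration(n)); cv2.imwrite(f"pics/{n}0.png",cv2.cvtColor(snapshot(n),cv2.COLOR_RGB2BGR))
E
```

```text
{'time': 0.0, 'tool_pos': array([0.16586688, 0.52378736, 0.18255542]), 'ee_rot': array([-3.13950413e+00, -2.32802359e-04,  2.83481783e+00]), 'width': 0.09397515055121268, 'wrist_force': array([ 0.35046623, -0.60581082,  0.43159867])}
side {'camera_matrix': array([[536.20386025,   0.        , 278.76156902],
       [  0.        , 536.20386025, 207.82059206],
       [  0.        ,   0.        ,   1.        ]]), 'eye': array([ 0.37204795, -0.82715882,  0.81679178]), 'orientation': array([ 0.98848714, -0.00400379, -0.19736899])}
top {'camera_matrix': array([[524.48493589,   0.        , 278.77753964],
       [  0.        , 524.48493589, 216.58047357],
       [  0.        ,   0.        ,   1.        ]]), 'eye': array([0.33446868, 0.18581277, 1.38037592]), 'orientation': array([ 0.17237242, -0.00919515, -1.55506501])}
```

View pics/top0.png

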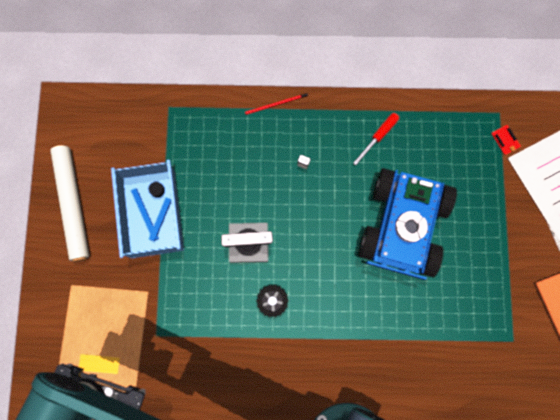

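View pics/side0.png

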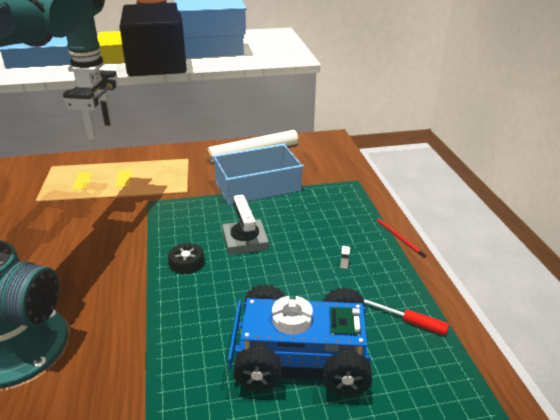

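The top view shows the dock and head near (247,242), the pan ring near (411,226), and the rover's controller board at its upper end, so its front faces image-down. The side view shows the head at (245,215) and the ring at (292,313). Next I'll measure these and enlarge crops.

```bash
cat > h.py <<'E'
from bench import *
import cv2, numpy as np
from scipy.spatial.transform import Rotation as Ro
def ray(n,u,v):
    c=calibration(n); K=np.array(c["camera_matrix"]); d=np.linalg.inv(K)@[u,v,1]
    return np.array(c["eye"]), Ro.from_euler("xyz",c["orientation"]).apply([d[0],-d[1],-d[2]])
def onz(n,u,v,z):
    e,d=ray(n,u,v); return e+d*(z-e[2])/d[2]
def proj(n,p):
    c=calibration(n); q=Ro.from_euler("xyz",c["orientation"]).inv().apply(np.array(p)-c["eye"])
    k=np.array(c["camera_matrix"])@[q[0],-q[1],-q[2]]; return k[:2]/k[2]
def img(n): return cv2.cvtColor(snapshot(n),cv2.COLOR_RGB2BGR)
def crop(im,x,y,w,h,s): return cv2.resize(im[y:y+h,x:x+w],None,fx=s,fy=s,interpolation=cv2.INTER_CUBIC)
E
python3 - <<'E'
from h import *
t=cv2.imread("pics/top0.png"); s=cv2.imread("pics/side0.png")
a=np.vstack([np.hstack([crop(t,205,200,80,70,5),crop(s,205,185,80,70,5)]),np.hstack([crop(t,380,195,64,40,0) if 0 else crop(t,372,185,80,50,5),crop(s,252,283,80,50,5)])])
cv2.imwrite("pics/c1.png",a[:600])
# bar: bright blob in the top view
def blob(im,x,y,w,h,f):
    m=np.zeros(im.shape[:2],np.uint8); m[y:y+h,x:x+w]=f(cv2.cvtColor(im[y:y+h,x:x+w],cv2.COLOR_BGR2HSV))*255
    c=max(cv2.findContours(m,0,1)[0],key=cv2.contourArea); return c
wh=lambda v:(v[...,1]<70)&(v[...,2]>190)
c=blob(t,205,220,85,35,wh); r=cv2.minAreaRect(c); print("bar",r)
b=cv2.boxPoints(r); P=np.array([onz("top",*p,0.1) for p in b]); print(P.round(4), "z top=.024+.076=.1"); print(P.mean(0))
c=blob(t,385,200,55,50,wh); r=cv2.minAreaRect(c); print("ring",r, onz("top",*r[0],.134))
f=lambda v:(v[...,0]>100)&(v[...,0]<125)&(v[...,1]>150)&(v[...,2]>90)
c=blob(t,355,165,105,120,f); r=cv2.minAreaRect(c); print("deck",r); print(np.array([onz("top",*p,.108) for p in cv2.boxPoints(r)]).round(4))
g=lambda v:(v[...,1]<60)&(v[...,2]>70)&(v[...,2]<190)
c=blob(t,215,215,65,60,lambda v:(v[...,1]<70)&(v[...,2]>60)); r=cv2.minAreaRect(c); print("dock",r); print(np.array([onz("top",*p,.024) for p in cv2.boxPoints(r)]).round(4))
E
```

```text
bar ((246.4517822265625, 237.8248748779297), (11.684515953063965, 49.65919494628906), 85.91438293457031)
[[0.5122 0.3184 0.1   ]
 [0.523  0.1967 0.1   ]
 [0.4941 0.1941 0.1   ]
 [0.4834 0.3154 0.1   ]] z top=.024+.076=.1
[0.50317945 0.2561433  0.1       ]
ring ((411.5000305175781, 226.0), (30.405588150024414, 28.991374969482422), 45.0) [ 0.53412689 -0.14247391  0.134     ]
deck ((409.1601867675781, 224.28485107421875), (61.39858627319336, 98.45343017578125), 15.642244338989258)
[[ 0.4444 -0.0368  0.108 ]
 [ 0.6832 -0.1065  0.108 ]
 [ 0.6433 -0.2535  0.108 ]
 [ 0.4068 -0.1795  0.108 ]]
dock ((246.5, 242.5), (39.0, 51.0), 90.0)
[[0.5511 0.328  0.024 ]
 [0.5534 0.1945 0.024 ]
 [0.4513 0.1927 0.024 ]
 [0.4491 0.3244 0.024 ]]
```

View pics/c1.png

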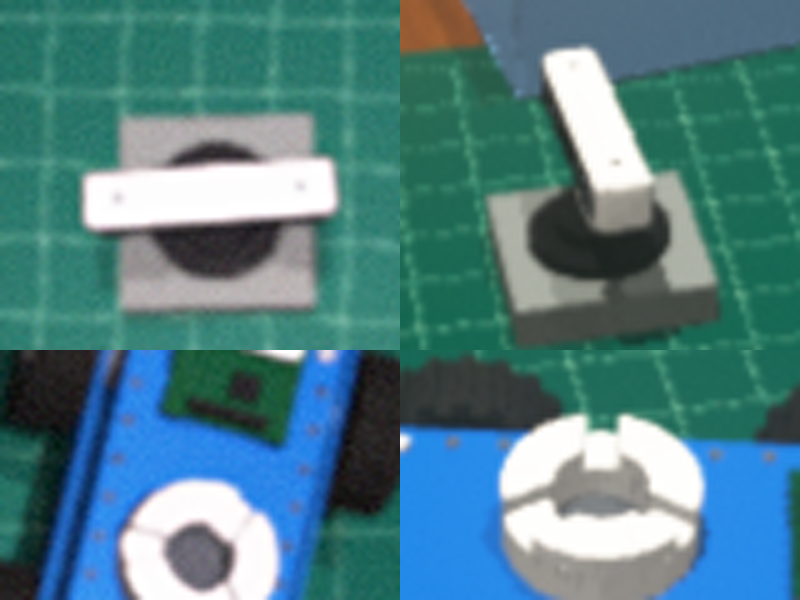

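The crops show the bar lying along y above the dock. The ring has three slots, but its top is overexposed. Next is a contrast-stretched close-up of the ring and of the bar's -x face.

```bash
python3 - <<'E'
from h import *
t=cv2.imread("pics/top0.png"); s=cv2.imread("pics/side0.png")
def st(c,lo,hi): return np.clip((c.astype(float)-lo)*255/(hi-lo),0,255).astype(np.uint8)
A=st(crop(t,388,204,46,44,8),120,255); B=st(crop(s,268,290,50,44,8),100,255)
C=st(crop(s,228,190,34,44,8),0,130)
a=np.hstack([A,B]); cc=np.zeros((248,a.shape[1],3),np.uint8); C=C[:248]; cc[:,:C.shape[1]]=C
D=st(crop(t,218,228,58,20,8),80,255); cc[:D.shape[0],280:280+D.shape[1]]=D
cv2.imwrite("pics/c2.png",np.vstack([a,cc])[:600])
print(onz("top",248.3,242.7,.024),onz("top",248.2,241.6,.032))
# ring circle: centroid with side too
g=cv2.cvtColor(s,cv2.COLOR_BGR2HSV); m=((g[...,1]<50)&(g[...,2]>200)).astype(np.uint8); m[:,:270]=0;m[:,316:]=0;m[:292]=0;m[334:]=0
c=max(cv2.findContours(m,0,1)[0],key=cv2.contourArea); print(cv2.boundingRect(c))
p=onz("top",411.5,226,.134); print(p, "in side:",proj("side",p))
# deck blue lines from Hough
g=cv2.cvtColor(t,cv2.COLOR_BGR2HSV); m=cv2.inRange(g,(100,150,120),(125,255,255)); m[:,:360]=0;m[:,455:]=0;m[:165]=0;m[285:]=0
L=cv2.HoughLinesP(cv2.Canny(m,50,150),1,np.pi/360,25,minLineLength=35,maxLineGap=6)
for l in L[:,0]:
    P,Q=onz("top",*l[:2],.108),onz("top",*l[2:],.108); d=P-Q; print(l,np.degrees(np.arctan2(d[1],d[0])).round(1),P[:2].round(3),Q[:2].round(3))
E
```

```text
[0.50046237 0.25524039 0.024     ] [0.50234153 0.25516298 0.032     ]
(272, 296, 41, 19)
[ 0.53412689 -0.14247384  0.134     ] in side: [290.97900887 310.08264596]
[422 278 443 183] 165.8 [ 0.411 -0.171] [ 0.648 -0.231]
[371 264 394 172] 165.2 [ 0.443 -0.048] [ 0.674 -0.109]
[387 217 394 182] 167.8 [ 0.56  -0.089] [ 0.649 -0.109]
[380 251 397 183] 165.1 [ 0.475 -0.071] [ 0.646 -0.116]
[367 263 415 276] 75.7 [ 0.445 -0.038] [ 0.416 -0.154]
[395 170 442 182] 76.2 [ 0.68  -0.112] [ 0.651 -0.229]
[377 253 387 215] 164.5 [ 0.47  -0.063] [ 0.565 -0.089]
[383 255 405 172] 164.3 [ 0.466 -0.078] [ 0.675 -0.137]
[373 260 395 171] 165.4 [ 0.453 -0.053] [ 0.677 -0.112]
```

View pics/c2.png

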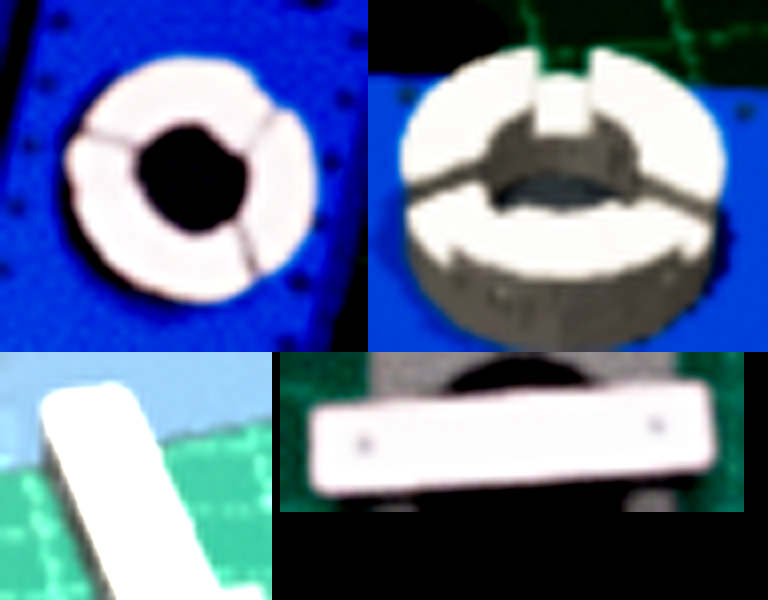

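The close-up shows the ring's wide slot pointing down and slightly right in the top view (crop 225,290) and down-left in the side view (crop 430,220). All three slots agree on a yaw of about 198°. The rover's front is at about 165°, so the ring stands about 33° left. The lens side isn't visible yet, so I'll find it after lifting.

```bash
cat >> h.py <<'E'
def plan(xyz,yaw,n):
    """rows (cm, rad) from the measured pose to an upright pose"""
    o=get_obs(); p=np.array(o["tool_pos"]); R=Ro.from_euler("xyz",o["ee_rot"]); T=Ro.from_euler("xyz",[np.pi,0,np.radians(yaw)])
    w=(R.inv()*T).as_rotvec()/n
    rows=[]
    for i in range(n):
        Ri=R*Ro.from_rotvec(w*i); d=Ri.inv().apply((np.array(xyz)-p)/n)*100
        rows.append(" ".join(f"{v:.2f}" for v in d)+" "+" ".join(f"{v:.3f}" for v in w))
    for i in range(0,n,5): print("; ".join(rows[i:i+5]))
E
python3 - <<'E'
from h import *
import bench; print([ (k,getattr(bench,k)) for k in dir(bench) if 'hold' in k], get_obs().get("hold_point_z"))
plan([.5028,.2557,.18],95.1,12)
E
```

```text
[('hold_point_z', 0.0188)] None
-3.35 -1.28 0.02 -0.000 0.000 0.098; -3.46 -0.95 0.02 -0.000 0.000 0.098; -3.54 -0.61 0.02 -0.000 0.000 0.098; -3.58 -0.26 0.02 -0.000 0.000 0.098; -3.59 0.09 0.02 -0.000 0.000 0.098
-3.56 0.44 0.02 -0.000 0.000 0.098; -3.50 0.79 0.02 -0.000 0.000 0.098; -3.41 1.13 0.02 -0.000 0.000 0.098; -3.28 1.46 0.02 -0.000 0.000 0.098; -3.12 1.77 0.02 -0.000 0.000 0.098
-2.93 2.07 0.02 -0.000 0.000 0.098; -2.72 2.34 0.02 -0.000 0.000 0.098
```

Request:
step_arm(
  increments="-3.35 -1.28 0 0 0 0.098; -3.46 -0.95 0 0 0 0.098; -3.54 -0.61 0 0 0 0.098; -3.58 -0.26 0 0 0 0.098; -3.59 0.09 0 0 0 0.098",
  claw=-1,
)

```text
time: 0.6
tool_pos: [0.3071, 0.4113, 0.1831]
ee_rot: [-3.141, -0.0, 2.341]
wrist_force: [1.0, -0.1, 0.1]
width: 0.0941
```

Request:
step_arm(
  increments="-3.56 0.44 0 0 0 0.098; -3.50 0.79 0 0 0 0.098; -3.41 1.13 0 0 0 0.098; -3.28 1.46 0 0 0 0.098; -3.12 1.77 0 0 0 0.098",
)

```text
time: 1.1
tool_pos: [0.4475, 0.2994, 0.1831]
ee_rot: [-3.141, 0.0, 1.851]
wrist_force: [-0.2, 0.1, -0.0]
width: 0.0942
```

Request:
step_arm(
  increments="-2.93 2.07 0 0 0 0.098; -2.72 2.34 0 0 0 0.098; 0 0 0 0 0 0; 0 0 0 0 0 0",
)

```text
time: 1.5
tool_pos: [0.5027, 0.2555, 0.1828]
ee_rot: [-3.14, -0.0, 1.658]
wrist_force: [-0.4, -0.2, 0.1]
width: 0.0939
```

Request:
step_arm(
  increments="0 0 3 0 0 0; 0 0 3 0 0 0; 0 0 3 0 0 0; 0 0 2 0 0 0; 0 0 0.65 0 0 0",
)

```text
time: 2.0
tool_pos: [0.4997, 0.2564, 0.0641]
ee_rot: [-3.136, 0.001, 1.662]
wrist_force: [0.2, -0.4, 0.6]
width: 0.0937
```

Request:
step_arm(
  increments="0 0 0 0 0 0; 0 0 0 0 0 0; 0 0 0 0 0 0; 0 0 0 0 0 0; 0 0 0 0 0 0",
  claw=1,
)

```text
time: 2.5
tool_pos: [0.5034, 0.2561, 0.0682]
ee_rot: [3.14, -0.001, 1.659]
wrist_force: [0.5, 0.3, 0.3]
width: 0.057
```

Request:
step_arm(
  increments="0 0 0 0 0 0; 0 0 0 0 0 0; 0 0 0 0 0 0",
)

```text
time: 2.8
tool_pos: [0.5029, 0.2559, 0.0672]
ee_rot: [3.142, -0.0, 1.659]
wrist_force: [0.3, 0.3, 0.8]
width: 0.033
```

Request:
step_arm(
  increments="0 0 0 0 0 0; 0 0 0 0 0 0; 0 0 0 0 0 0; 0 0 0 0 0 0",
)

```text
time: 3.2
tool_pos: [0.5033, 0.2559, 0.0673]
ee_rot: [3.141, -0.0, 1.659]
wrist_force: [1.3, -0.5, -0.3]
width: 0.0275
```

Request:
step_arm(
  increments="0 0 -1.5 0 0 0; 0 0 -2 0 0 0; 0 0 -3 0 0 0; 0 0 -3 0 0 0; 0 0 -3 0 0 0",
)

```text
time: 3.7
tool_pos: [0.5016, 0.2557, 0.1933]
ee_rot: [-3.139, 0.0, 1.659]
wrist_force: [0.3, 0.0, -3.1]
width: 0.0275
```

Request:
step_arm(
  increments="0 0 -1.5 0 0 -0.14; 0 0 0 0 0 -0.14; 0 0 0 0 0 -0.14; 0 0 0 0 0 -0.14; 0 0 0 0 0 -0.14",
)

```text
time: 4.2
tool_pos: [0.5017, 0.2557, 0.2073]
ee_rot: [-3.139, -0.002, 2.365]
wrist_force: [-0.1, -1.1, -2.6]
width: 0.0275
```

```bash
python3 - <<'E'
from h import *
s=img("side"); o=get_obs(); print(o["tool_pos"],o["ee_rot"],o["width"],o["wrist_force"])
p=np.array(o["tool_pos"]); u,v=proj("side",p).astype(int); print(u,v)
cv2.imwrite("pics/s1.png",crop(s,u-50,v-40,100,75,7))
E
```

```text
[0.50175732 0.25572026 0.20724153] [-3.13942444e+00 -1.45555373e-03  2.36836080e+00] 0.027352625098234783 [-0.60492384 -0.13062756 -3.48736073]
240 169
```

View pics/s1.png

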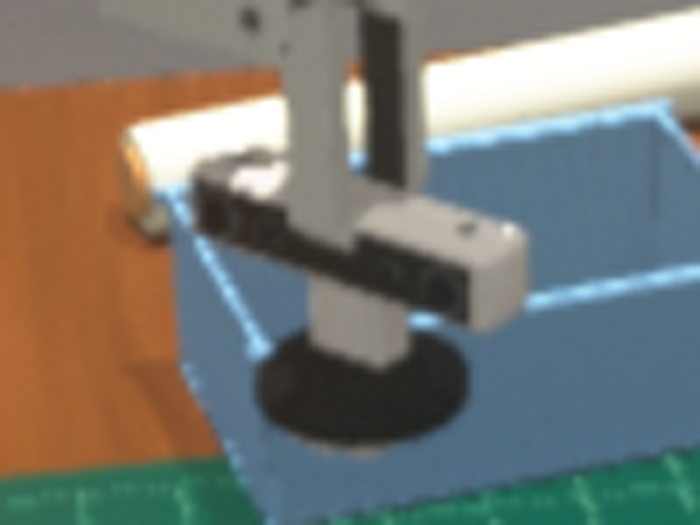

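The picture shows dark lenses at (215,215) and (440,290) on the side that faced -x, so the head's front is tool yaw + 90°. The grasp is centred. Next I'll go above the ring.

```bash
python3 - <<'E'
from h import *
print(onz("side",292.3,310.3,.134))
plan([.535,-.142,.245],115,13)
E
```

```text
[ 0.53633593 -0.1434666   0.134     ]
-2.32 -2.01 -0.29 -0.000 -0.000 0.028; -2.37 -1.95 -0.29 -0.000 -0.000 0.028; -2.43 -1.88 -0.29 -0.000 -0.000 0.028; -2.48 -1.81 -0.29 -0.000 -0.000 0.028; -2.53 -1.74 -0.29 -0.000 -0.000 0.028
-2.58 -1.67 -0.29 -0.000 -0.000 0.028; -2.62 -1.60 -0.29 -0.000 -0.000 0.028; -2.66 -1.52 -0.29 -0.000 -0.000 0.028; -2.71 -1.45 -0.29 -0.000 -0.000 0.028; -2.75 -1.37 -0.29 -0.000 -0.000 0.028
-2.78 -1.30 -0.29 -0.000 -0.000 0.028; -2.82 -1.22 -0.29 -0.000 -0.000 0.028; -2.85 -1.14 -0.29 -0.000 -0.000 0.028
```

Request:
step_arm(
  increments="-2.32 -2.01 -0.8 0 0 0.028; -2.37 -1.95 -0.8 0 0 0.028; -2.43 -1.88 -0.8 0 0 0.028; -2.48 -1.81 -0.8 0 0 0.028; -2.53 -1.74 -0.6 0 0 0.028",
)

```text
time: 4.75
tool_pos: [0.5133, 0.1018, 0.246]
ee_rot: [-3.141, -0.001, 2.216]
wrist_force: [-0.3, -0.6, -3.0]
width: 0.0278
```

Request:
step_arm(
  increments="-2.58 -1.67 0 0 0 0.028; -2.62 -1.6 0 0 0 0.028; -2.66 -1.52 0 0 0 0.028; -2.71 -1.45 0 0 0 0.028; -2.75 -1.37 0 0 0 0.028",
)

```text
time: 5.25
tool_pos: [0.5244, -0.0512, 0.2454]
ee_rot: [-3.141, -0.001, 2.075]
wrist_force: [0.5, 0.6, -2.2]
width: 0.0277
```

Request:
step_arm(
  increments="-2.78 -1.3 0 0 0 0.028; -2.82 -1.22 0 0 0 0.028; -2.85 -1.14 0 0 0 0.028; 0 0 0 0 0 0; 0 0 0 0 0 0",
)

```text
time: 5.75
tool_pos: [0.5313, -0.1422, 0.245]
ee_rot: [-3.141, -0.002, 1.992]
wrist_force: [-0.9, 0.7, -3.3]
width: 0.0276
```

```bash
python3 - <<'E'
from h import *
o=get_obs(); print(o["tool_pos"],o["ee_rot"],o["width"],o["wrist_force"])
s=img("side"); t=img("top"); cv2.imwrite("pics/s2r.png",s); cv2.imwrite("pics/t2r.png",t)
p=np.array(o["tool_pos"]); 
a=proj("side",p-[0,0,.0433]); b=proj("top",p-[0,0,.0433]); print(a,b)
u,v=a.astype(int); U,V=b.astype(int)
cv2.imwrite("pics/c3.png",np.hstack([crop(s,u-30,v-50,60,90,6),crop(t,U-35,V-45,70,90,6)])); print(u-30,v-50,U-35,V-45)
E
```

```text
[ 0.5312551  -0.14219711  0.24495238] [-3.14078315e+00 -2.15946256e-03  1.99228342e+00] 0.02755237329693326 [-0.93409046  0.73756859 -3.32711466]
[289.96731612 281.56953429] [419.07572172 222.68181588]
259 231 384 177
```

View pics/c3.png

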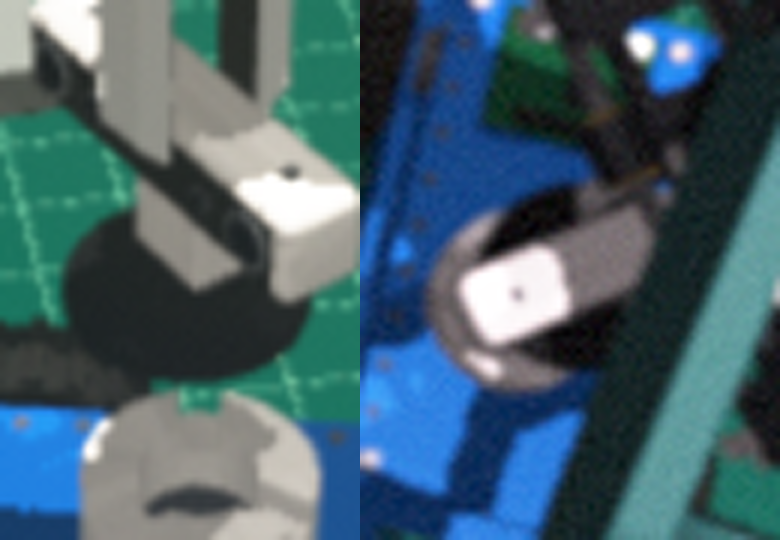

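The side view puts the flange centre at u≈290.4 (predicted 290.0) and the ring at u≈292.4. I'll correct by about +4 mm in x and descend.

Request:
step_arm(
  increments="-0.24 0.35 1 0 0 0; 0 0 1.5 0 0 0; 0 0 1.3 0 0 0; 0 0 0.6 0 0 0; 0 0 0 0 0 0",
)

```text
time: 6.35
tool_pos: [0.535, -0.1423, 0.1988]
ee_rot: [-3.139, -0.003, 1.995]
wrist_force: [-0.8, 0.2, -3.0]
width: 0.0276
```

Request:
step_arm(
  increments="0 0 0.2 0 0 0; 0 0 0.2 0 0 0; 0 0 0.2 0 0 0",
)

```text
time: 6.65
tool_pos: [0.5364, -0.1431, 0.1957]
ee_rot: [3.141, 0.001, 1.995]
wrist_force: [-0.0, 0.9, -2.9]
width: 0.0278
```

Request:
step_arm(
  increments="0 0 0.2 0 0 0; 0 0 0.2 0 0 0",
)

```text
time: 6.85
tool_pos: [0.5362, -0.143, 0.1912]
ee_rot: [3.141, 0.0, 1.995]
wrist_force: [-0.5, -0.2, -2.0]
width: 0.0273
```

Request:
step_arm(
  increments="0 0 0.15 0 0 0; 0 0 0.15 0 0 0; 0 0 0 0 0 0",
)

```text
time: 7.15
tool_pos: [0.5359, -0.1429, 0.1879]
ee_rot: [-3.141, -0.0, 1.995]
wrist_force: [0.7, -0.7, -2.6]
width: 0.0273
```

Request:
step_arm(
  increments="0 0 0.15 0 0 0; 0 0 0.1 0 0 0; 0 0 0 0 0 0",
)

```text
time: 7.45
tool_pos: [0.536, -0.1429, 0.1855]
ee_rot: [-3.141, -0.0, 1.995]
wrist_force: [0.7, -0.6, -4.3]
width: 0.0279
```

Request:
step_arm(
  increments="0 0 0.1 0 0 0; 0 0 0.1 0 0 0; 0 0 0 0 0 0",
)

```text
time: 7.75
tool_pos: [0.5362, -0.143, 0.1841]
ee_rot: [3.141, 0.0, 1.995]
wrist_force: [0.5, -0.6, -2.2]
width: 0.0275
```

Request:
step_arm(
  increments="0 0 0.1 0 0 0; 0 0 0 0 0 0",
)

```text
time: 7.95
tool_pos: [0.5363, -0.1431, 0.1839]
ee_rot: [3.141, 0.001, 1.995]
wrist_force: [-0.6, 0.2, 2.3]
width: 0.0272
```

Request:
step_arm(
  increments="0 0 0.1 0 0 0.02; 0 0 0 0 0 0.02; 0 0 0 0 0 0.02; 0 0 0 0 0 0.02; 0 0 0 0 0 0",
)

```text
time: 8.45
tool_pos: [0.5359, -0.143, 0.1808]
ee_rot: [-3.141, -0.0, 1.914]
wrist_force: [0.0, -0.8, -2.8]
width: 0.0277
```

Request:
step_arm(
  increments="0 0 0 0 0 0.02; 0 0 0 0 0 0.02; 0 0 0 0 0 0",
)

```text
time: 8.75
tool_pos: [0.5358, -0.1429, 0.1808]
ee_rot: [-3.141, -0.001, 1.874]
wrist_force: [0.6, 0.6, -3.9]
width: 0.0273
```

The lugs have started to drop: z is 3 mm below the first contact height and the force is back to free. Next I'll lower it gently to home.

Request:
step_arm(
  increments="0 0 0.1 0 0 0; 0 0 0.1 0 0 0; 0 0 0.1 0 0 0; 0 0 0 0 0 0",
)

```text
time: 9.15
tool_pos: [0.5359, -0.1429, 0.1784]
ee_rot: [-3.141, -0.0, 1.875]
wrist_force: [-0.7, -0.5, -4.5]
width: 0.0275
```

Request:
step_arm(
  increments="0 0 0.1 0 0 0; 0 0 0 0 0 0",
)

```text
time: 9.35
tool_pos: [0.536, -0.143, 0.1775]
ee_rot: [-3.142, -0.0, 1.875]
wrist_force: [-0.4, 0.2, -3.6]
width: 0.0277
```

```bash
python3 - <<'E'
from h import *
o=get_obs(); print(o["tool_pos"],o["ee_rot"],o["wrist_force"],o["wrist_torque"])
E
```

```text
[ 0.53600061 -0.14295833  0.17753335] [-3.14151522e+00 -1.53366913e-04  1.87472978e+00] [-0.41555994  0.24914377 -3.58781646] [-0.06914073  0.03139958 -0.09390132]
```

Request:
step_arm(
  increments="0 0 0.1 0 0 0; 0 0 0 0 0 0",
)

```text
time: 9.55
tool_pos: [0.5362, -0.143, 0.1772]
ee_rot: [3.141, 0.0, 1.875]
wrist_force: [-0.3, -0.2, -1.3]
width: 0.0272
```

Request:
step_arm(
  increments="0 0 0 0 0 0.04; 0 0 0 0 0 0.04; 0 0 0 0 0 0.04; 0 0 0 0 0 0.04; 0 0 0 0 0 0.04",
)

```text
time: 10.05
tool_pos: [0.5356, -0.1434, 0.1771]
ee_rot: [-3.141, 0.001, 1.674]
wrist_force: [-1.3, -0.6, -0.8]
width: 0.0277
```

```bash
python3 - <<'E'
from h import *
o=get_obs(); print(o["tool_pos"],o["ee_rot"],o["wrist_force"],o["wrist_torque"],o["width"])
E
```

```text
[ 0.53558134 -0.14341562  0.1771143 ] [-3.14073920e+00  9.25242836e-04  1.67367580e+00] [-1.28150497 -0.58810213 -0.76734818] [-0.27578569  0.5077478   0.3512607 ] 0.027678670249706456
```

The yaw torque of 0.35 N m matches the ring's friction, so the ring is turning with the head.

Request:
step_arm(
  increments="0 0 0 0 0 0.04; 0 0 0 0 0 0.04; 0 0 0 0 0 0.04; 0 0 0 0 0 0.04; 0 0 0 0 0 0.04",
)

```text
time: 10.55
tool_pos: [0.5353, -0.1433, 0.1771]
ee_rot: [-3.14, 0.001, 1.474]
wrist_force: [-2.2, -1.3, -0.1]
width: 0.0276
```

Request:
step_arm(
  increments="0 0 0 0 0 0.04; 0 0 0 0 0 0.04; 0 0 0 0 0 0.04; 0 0 0 0 0 0.04; 0 0 0 0 0 0",
)

```text
time: 11.05
tool_pos: [0.5351, -0.1432, 0.1771]
ee_rot: [-3.14, 0.001, 1.315]
wrist_force: [-3.1, -1.3, 0.3]
width: 0.0277
```

```bash
python3 - <<'E'
from h import *
o=get_obs(); print(o["tool_pos"],o["ee_rot"],o["wrist_force"],o["wrist_torque"],o["width"])
s=img("side"); cv2.imwrite("pics/s4.png",crop(s,215,250,150,115,5))
E
```

```text
[ 0.53511013 -0.14320655  0.17709395] [-3.14000288e+00  9.85971683e-04  1.31500642e+00] [-3.06677521 -1.250328    0.32628293] [-0.13991983  0.93186627  0.18599778] 0.027704935902433128
```

View pics/s4.png

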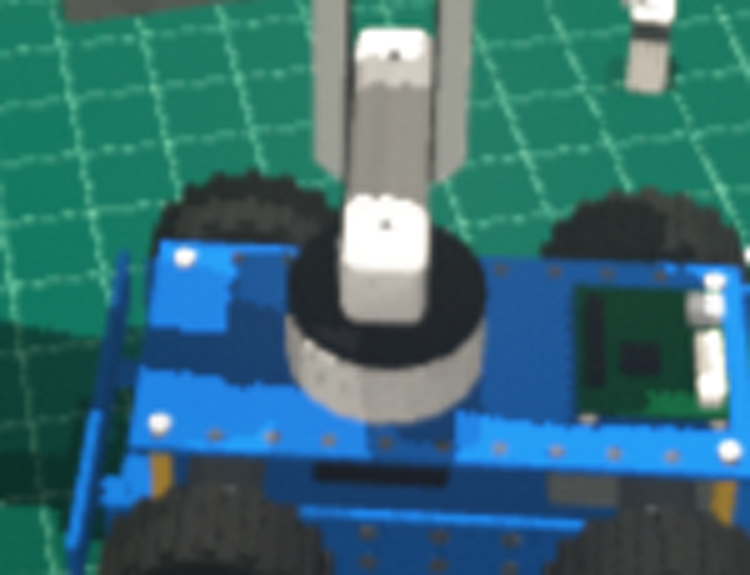

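The side view shows the flange flush on the ring with no gap, at about (387,340), and the bar square across the deck. I'll release and rise straight up.

Request:
step_arm(
  increments="0 0 0 0 0 0; 0 0 0 0 0 0; 0 0 0 0 0 0; 0 0 0 0 0 0; 0 0 0 0 0 0",
  claw=-1,
)

```text
time: 11.6
tool_pos: [0.5363, -0.1429, 0.1768]
ee_rot: [3.141, -0.0, 1.315]
wrist_force: [0.5, -1.1, 0.5]
width: 0.0644
```

Request:
step_arm(
  increments="0 0 0 0 0 0; 0 0 0 0 0 0; 0 0 0 0 0 0",
)

```text
time: 11.9
tool_pos: [0.5361, -0.1429, 0.1766]
ee_rot: [-3.142, -0.0, 1.315]
wrist_force: [-0.5, -0.4, -0.0]
width: 0.0881
```

Request:
step_arm(
  increments="0 0 -1 0 0 0; 0 0 -2 0 0 0; 0 0 -3 0 0 0; 0 0 -3 0 0 0; 0 0 -3 0 0 0",
)

```text
time: 12.4
tool_pos: [0.536, -0.1429, 0.2988]
ee_rot: [3.141, 0.0, 1.315]
wrist_force: [-0.3, 0.7, 0.1]
width: 0.0941
```

```bash
python3 - <<'E'
from h import *
plan([.40,.15,.29],75,7)
E
```

```text
3.56 -2.94 0.12 0.000 0.000 0.001; 3.55 -2.94 0.12 0.000 0.000 0.001; 3.55 -2.94 0.12 0.000 0.000 0.001; 3.55 -2.95 0.12 0.000 0.000 0.001; 3.55 -2.95 0.12 0.000 0.000 0.001
3.54 -2.95 0.12 0.000 0.000 0.001; 3.54 -2.96 0.12 0.000 0.000 0.001
```

Request:
step_arm(
  increments="3.5 -2.9 0 0 0 0; 3.5 -2.9 0 0 0 0; 3.5 -2.9 0 0 0 0; 3.5 -2.9 0 0 0 0; 3.5 -2.9 0 0 0 0",
)

```text
time: 12.9
tool_pos: [0.4392, 0.0644, 0.2977]
ee_rot: [3.14, -0.001, 1.314]
wrist_force: [0.9, -0.4, -0.1]
width: 0.094
```

Request:
step_arm(
  increments="3.5 -2.9 0 0 0 0; 3.5 -2.9 0 0 0 0; 0 0 0 0 0 0; 0 0 0 0 0 0",
)

```text
time: 13.3
tool_pos: [0.4015, 0.1461, 0.2977]
ee_rot: [3.14, -0.0, 1.317]
wrist_force: [0.3, 0.0, -0.2]
width: 0.094
```

```bash
python3 - <<'E'
from h import *
t=img("top"); s=img("side"); cv2.imwrite("pics/c5.png",np.hstack([crop(t,350,160,110,125,4),crop(s,240,255,90,125,4)]))
g=cv2.cvtColor(t,cv2.COLOR_BGR2HSV); m=((g[...,1]<60)&(g[...,2]>190)).astype(np.uint8); m[:,:375]=0;m[:,445:]=0;m[:200]=0;m[245:]=0
c=max(cv2.findContours(m,0,1)[0],key=cv2.contourArea); r=cv2.minAreaRect(c); b=np.array([onz("top",*p,.21)[:2] for p in cv2.boxPoints(r)]); print(r,b.round(4),b.mean(0))
e=[b[1]-b[0],b[2]-b[1]]; l=max(e,key=np.linalg.norm); print(np.degrees(np.arctan2(l[1],l[0])),[np.linalg.norm(x) for x in e])
o=get_obs(); print(o["tool_pos"],o["time"])
E
```

```text
((419.552978515625, 220.41110229492188), (53.19722366333008, 12.055384635925293), 14.826481819152832) [[ 0.5363 -0.0792]
 [ 0.5633 -0.0868]
 [ 0.5339 -0.203 ]
 [ 0.5071 -0.195 ]] [ 0.53515326 -0.1410201 ]
-104.20472709363507 [np.float64(0.028091159728326983), np.float64(0.1198376385277677)]
[0.40217393 0.14469971 0.29706408] 13.4
```

View pics/c5.png

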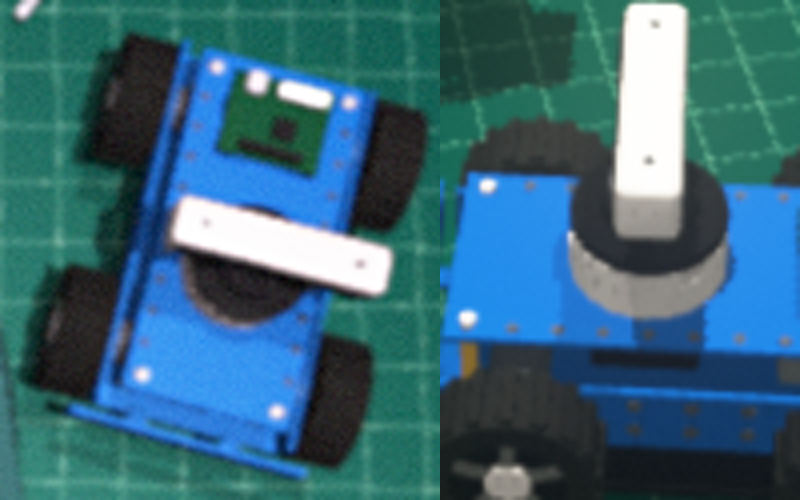

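Both views show the flange flush on the ring and the bar across the deck at (280,245) in the top crop. The bar's long axis measures 75.8°, so the head faces 165.8° against the rover's 165.2°. The gripper is well clear, so I'm handing in.

```bash
python3 -c "
from bench import *
print(close_job())"
```

```text
the job is handed in; nothing more can be done
None
```

The camera head is on the rover's pan ring, sitting home and looking over the front. I handed the job in with about 13.4 s on the robot's clock, well inside the 51 s limit.

- **Fit:** I lifted the head out of the dock, set it on the ring and turned it under about 5–9 N. The lugs dropped in after about 5° of turning. I then lowered it about 7 mm below first contact, to the height expected when home.
- **Turn to front:** I turned the head about 32° with the ring, and the yaw torque of about 0.35 N m matched the ring's stated friction. I then let go and moved the arm away.
- **Last checks:** The head faces 165.8° and the rover's front is at about 165.2°, so it is within about 1°. The flange looks flush on the ring in both views. The bar's measured centre is within about 2 mm of where I released it.
- **Disagreements:** The two cameras differed by about 2 mm on the ring's position. I used a value in between, and the pilot entered without side force. Side force rose to about 3 N while turning and went away on release.
- **Not checked:** I did not measure the bystanders' positions again at the end. The arm felt no contact near them.

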